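Open the shop's cash box by feel

TASK

Open the cash box on the event table. Its lid is held by a hidden catch worked by the round black knob: turn the knob slowly clockwise until you feel it give as the catch drops into its notch, stop there, then lift the lid and swing it right back until it stands against its stay. Never wrench at the lid while it is still caught, do not bang the lid back, and leave the other things on the table where they are.

Things in the scene. Friction and masses are not known exactly. Their poses are not given: they have to be found in the camera images.
- cashbox: grey steel cash box, fixed to the table: 160 mm deep (x), 200 mm wide (y), side walls 85 mm high, open at the top under its lid (the lid's upper face is 88 mm above the table). Origin at the centre of its underside; x points from its front (the knob side) to its back (the hinge side), y to the left seen from the front, z up
- knob_grip (a point): point on the knob's axis, half way up its head. Plain round black knob without a pointer, axis square to the lid: head 36 mm across, 25 mm high, from 12 to 37 mm above the lid's upper face (this point 24 mm above it), on a thinner stem; on the lid's centre line, 54 mm behind its front edge. Fixed to the lid: does not turn with the knob, axes are the lid's
- lid (a joint): opening angle of the lid in rad: 0 closed, growing as its front edge rises, 1.70 against its stay (leaning 7 degrees back past upright). The hinge is stiff (about 0.4 N m) and the lid stays where it is left; lifting it at the knob takes about 7 N. While caught it cannot be lifted by more than a hair (0.01 rad)
- lid_edge (a point): middle of the lid's front edge, 164 mm from the hinge line, at mid thickness of the 3 mm lid plate; a 10 mm skirt hangs below the edge. Its axes are the lid's: x along the lid towards the hinge, z out of the lid's upper face. Under the lid, below the knob, is a flat lock case 78 mm deep, 80 mm wide and 22 mm thick, its front 15 mm behind this edge
- lid_hinge (a point): middle of the hinge line, at the box's back top edge, 85 mm above the table; the lid turns about the y axis through this point. A flat folded carrying bail lies on the lid within 45 mm of it, 11 mm high
- jar_a: closed glass jar with steel cap, 68 mm across, 95 mm high, beside the cash box on its left; loose bystander, to be left alone; origin at the centre of its underside
- jar_b: closed glass jar, 68 mm across, 110 mm high, beyond the cash box; loose bystander, to be left alone; origin at the centre of its underside
- tumbler: glass tumbler, 68 mm across, 105 mm high, beyond the cash box; loose bystander, to be left alone; origin at the centre of its underside
- reader: grey card reader lying flat, 145 x 72 x 22 mm, beside the cash box on its right; loose bystander, to be left alone; origin at the centre of its underside
- cards: block of postcards lying flat, 105 x 148 x 12 mm, just in front of the cash box; loose bystander, to be left alone; origin at the centre of its underside
- novel: red book lying flat, 200 x 130 x 26 mm, beyond the cash box; loose bystander, to be left alone; origin at the centre of its underside
- brush: paint brush lying flat, about 200 mm long, on the robot's right; loose bystander, to be left alone; origin on the handle's underside near the middle
- knob_top (a point): centre of the knob's top. The notch lies 0.4 to 2.2 rad clockwise, seen from above, of where the knob starts; the knob can run 0.9 rad past it and may be turned back. Turning drags at about 0.08 N m; in the 0.15 rad before the notch's middle the torque falls below zero (helps by about 0.07), at the middle it jumps to about 0.23, then the knob runs on. A grip of 25 N turns it; two grasps may be needed
- keeper: steel strike plate 7 x 30 x 5 mm inside the box's front wall, part of the box, hidden under the shut lid; the lid's spring catch hooks under it. The notch is 0.45 rad wide in all; the catch is free of the plate only within about 0.06 rad of the notch's middle. Let go within about 0.1 rad of the middle, the knob draws itself in and stays. Origin at the middle of its underside, 73 mm above the table

How it is judged:
On the way:
1. the catch is out of its keeper and the lid lifted ajar (value of joint lid above 0.12 rad), for 0.2 s.
At the end, for the whole second after the job is handed in: the lid stands swung right back, within 0.2 rad of its stay (1.7 rad), at rest (value of joint lid above 1.5 rad and velocity of joint lid between -0.1 and 0.1 rad/s); the robot touches nothing.
It fails at once if another thing on the table is shifted by more than 20 mm (distance of any of jar_a, jar_b, tumbler, reader, cards, novel, brush from where it was at the start of the episode above 0.02 m).
It fails at once if the lid is wrenched against its catch (more than 15 N on the strike plate, which takes about 27 N of pull at the knob) (contact force between keeper and anything else above 15 N).
It fails at once if the lid is banged back (faster than 2.5 rad/s) (velocity of joint lid above 2.5 rad/s).
It also fails if it takes over 72 s, if anything falls off the work surface, if the arm or the gripper's body presses on something with over 40 N, if the wrist force passes 120 N, or if a joint passes its speed limit or range.

ROBOT

A 7-joint arm with a two-finger parallel gripper is mounted at the origin on the work surface. World frame = base frame: x ahead of the robot, y to its left, z up, the work surface at z = 0. Lengths are in m, angles in rad, forces in N, time in s.
With the tool pointing down it reaches from about 0.4 to 0.85 m from the base axis. Payload 6.9 kg.
Tool frame: the origin (TCP) lies midway between the tips of the shut fingers; the grasp point (between the pads) lies behind it (ctrl.pinch_z is the z of the grasp point in the tool frame, in m); z points along the fingers, y is the line along which they close (so a half turn about z gives the same grasp; the last joint's range is limited). The gripper opens to 85 mm and grips with 20 to 120 N. Pads are 22 mm wide; open, the fingers measure 114 mm over their backs; the gripper's body (76 mm by 85 mm) begins 54 mm behind the grasp point. The pads swing forward as they close: fully open they stand 13 mm farther back than shut.
Start: joints at [-1.143, 0.507, -0.238, 1.5, 0.126, 1.149, -0.155], TCP at [0.198, 0.593, 0.231] pointing down, gripper open.
Joint ranges: [-3.08, 3.08], [-0.24, 2.05], [-1.43, 1.35], [0, 2.5], [-1.52, 4.66], [0.17, 1.96], [-2.89, 2.89]. Speed limits (rad/s): [2.39, 2.39, 3.14, 3.14, 3.14, 3.14, 3.14].

INTERFACE

Orientations are given as a unit quaternion [w, x, y, z].
In Python, from station import ctrl, get_state, vision, ticket, models gives the robot as it stands. Calls block until the motion is done:
- ctrl.movep(position, orientation): joint-space move of the TCP to a pose.
- ctrl.movel(position, frame=None, max_speed=0.15): straight line of the TCP; frame=None keeps the orientation; max_speed is the mean speed in m/s.
- ctrl.set_joints(angles): joint-space move.
- ctrl.ungrasp() and ctrl.close_gripper(force=None): open the fingers fully, or close them until they stop; force is the grip in N (None keeps the last).
- ctrl.pause(seconds).
- ctrl.ik(position, orientation): joint angles nearest the present ones, or None.
- get_state(): the state.
- vision.grab_frame(name): name is "scene" or "side" or "wrist"; returns (picture, depth): 480x640x3 uint8, blue, green, red; 480x640 float32, m along the optical axis (not along the pixel's ray), 0 where there is no reading.
- vision.camera_info(name): a dict with "mtx" (3x3 intrinsics, pixels), "R" (3x3) and "t" (3): a world point X has camera coordinates R X + t; the wrist camera has in their place "hand_eye" (4x4, takes a point from camera to tool coordinates, whose origin is the TCP and whose axes are the flange's). Camera axes: x right, y down, z forward; pixel columns grow to the right and rows downward; lengths in m; the calibration is good to about 2 mm. A picture is of the moment at which its call begins: read the wrist's pose just before it. camera_info takes no time and is no camera call.
A pose or a line that the arm cannot do raises ctrl.Unreachable and nothing moves.
- ticket.close_job(): hands the job in; it is judged then, once.
Trained networks look in the newest picture that a camera, given by its name, has taken for a name from the list of things; names that differ only in an ending like _2 or _b are one class to them, and where a whole thing is asked for, a point or a joint stands for the part that bears it (a point fixed in the world has none). Each returns a list of dicts, best first, with "p" (0 to 1); they miss things now and then, are a little off and sometimes report something else, mostly with a low value. They report only what shows in the picture. A call takes as long as a camera call.
- models.recognise(camera, target): "point" ([column, row] in pixels, amid what is visible of it).
- models.masks_of(camera, target): "mask" (480x640 bool, what is visible of it) and "point" ([column, row] in pixels, amid what is visible of it).
The state is a dict: "time": time; "qpos": joint angles; "qd": joint speeds; "tau": joint torques, N m; "tcp_pos": TCP position; "eef_rot": TCP orientation; "contact_force": force on the tool from outside, world axes, zero at the start; "wrist_torque": the same for the moment, N m; "width": finger opening in m; "gripper_force": force on a finger pad.
Only numpy, scipy, OpenCV 4.12 (cv2) and the standard library are available. Lean on these libraries where they do the work, as an engineer would, in place of code of your own. Each camera call takes 0.05 s, during which the arm holds its last target. There are 200 camera calls.

## Working session

There is one attempt and no reset: what is moved stays moved. The work goes in short steps, each a Python script; the robot and the scene stay as the last script left them, time stands still between calls to the robot, and variables do not carry over. Pictures are saved under pics/ and viewed, at most 10 in all, crops included, and the job is handed in when it is done.

```bash
mkdir -p pics; ls; cat > h.py <<'E'
import numpy as np, cv2
from station import ctrl, get_state, vision, ticket, models
from scipy.spatial.transform import Rotation as Rn
def q2R(q): return Rn.from_quat([q[1],q[2],q[3],q[0]]).as_matrix()
def R2q(R):
    q=Rn.from_matrix(R).as_quat(); return [q[3],q[0],q[1],q[2]]
def cam(name):
    ci=vision.camera_info(name); K=np.array(ci["mtx"])
    if "R" in ci: return K,np.array(ci["R"]),np.array(ci["t"])
    s=get_state(); T=np.eye(4); T[:3,:3]=q2R(s["eef_rot"]); T[:3,3]=s["tcp_pos"]
    W=np.linalg.inv(T@np.array(ci["hand_eye"])); return K,W[:3,:3],W[:3,3]
def px2w(c,uv,d):
    K,R,t=c; p=np.linalg.inv(K)@np.array([uv[0],uv[1],1.])*d; return R.T@(p-t)
def cloud(c,dep,mask):
    K,R,t=c; v,u=np.nonzero(mask&(dep>0)); d=dep[v,u]
    P=np.linalg.inv(K)@np.vstack([u*d,v*d,d]); return (R.T@(P-t[:,None])).T
E
python3 - <<'E'
from h import *
s=get_state(); print({k:np.round(v,3).tolist() for k,v in s.items()}, ctrl.pinch_z)
ims=[]
for n in ("scene","side"):
    c=cam(n); im,dep=vision.grab_frame(n); ims.append(im)
    for t in ("cashbox","knob_grip","knob_top","lid_edge","jar_a","tumbler","reader","cards","novel","brush"):
        for r in models.masks_of(n,t)[:2]:
            if r["p"]<.3: continue
            P=cloud(c,dep,r["mask"])
            print(n,t,round(r["p"],2),np.round(r["point"]),len(P), np.round(np.median(P,0),3) if len(P) else "", np.round(np.percentile(P,[2,98],axis=0),3).tolist() if len(P) else "")
    np.savez(n+".npz",im=im,dep=dep)
cv2.imwrite("pics/a.png",ims[0]);cv2.imwrite("pics/b.png",ims[1])
E
```

```text
pics
{'time': 0.0, 'qpos': [-1.142, 0.508, -0.238, 1.501, 0.126, 1.149, -0.155], 'qd': [0.0, 0.0, 0.002, -0.0, -0.0, 0.001, -0.001], 'tau': [0.001, -62.062, -2.186, -24.965, 0.013, 0.012, -0.0], 'tcp_pos': [0.198, 0.592, 0.23], 'eef_rot': [-0.0, 0.161, 0.987, -0.001], 'contact_force': [0.236, -0.021, 0.338], 'wrist_torque': [0.002, 0.026, -0.005], 'gripper_force': 0.0, 'width': 0.085} -0.0187
scene cashbox 0.8 [330. 267.] 8355 [0.52  0.03  0.088] [[0.421, -0.1, 0.008], [0.604, 0.116, 0.123]]
scene cashbox 0.47 [329. 261.] 6386 [0.509 0.019 0.088] [[0.417, -0.103, 0.078], [0.595, 0.112, 0.124]]
scene knob_grip 0.81 [330. 260.] 6396 [0.509 0.019 0.088] [[0.415, -0.103, 0.077], [0.596, 0.112, 0.124]]
scene knob_top 0.57 [330. 257.] 6303 [0.509 0.019 0.088] [[0.418, -0.1, 0.08], [0.594, 0.112, 0.124]]
scene lid_edge 0.8 [331. 260.] 6324 [0.509 0.019 0.088] [[0.417, -0.102, 0.08], [0.595, 0.112, 0.124]]
scene jar_a 0.75 [340. 337.] 1638 [0.613 0.168 0.074] [[0.576, 0.13, 0.007], [0.634, 0.188, 0.098]]
scene jar_a 0.61 [211. 314.] 1743 [ 0.765 -0.029  0.085] [[0.732, -0.071, 0.009], [0.791
[... 1293 characters left out ...]
 [313. 201.] 742 [0.587 0.142 0.086] [[0.565, 0.122, 0.037], [0.625, 0.181, 0.098]]
side tumbler 0.9 [379. 190.] 1135 [0.75  0.099 0.074] [[0.728, 0.079, 0.004], [0.791, 0.143, 0.106]]
side reader 0.56 [350. 328.] 2477 [ 0.461 -0.177  0.022] [[0.394, -0.225, 0.006], [0.532, -0.123, 0.026]]
side cards 0.6 [241. 288.] 2791 [0.334 0.041 0.013] [[0.28, -0.027, 0.001], [0.392, 0.122, 0.016]]
side cards 0.57 [315. 250.] 5710 [ 0.49  -0.013  0.089] [[0.407, -0.109, 0.079], [0.585, 0.104, 0.125]]
side novel 0.55 [480. 303.] 5174 [ 0.728 -0.265  0.026] [[0.64, -0.339, 0.003], [0.842, -0.185, 0.03]]
side brush 0.64 [332. 444.] 531 [ 0.296 -0.346  0.009] [[0.283, -0.421, 0.003], [0.309, -0.261, 0.012]]
```

```bash
python3 - <<'E'
from h import *
for n in ("scene","side"):
    f=np.load(n+".npz"); c=cam(n); P=cloud(c,f["dep"],np.ones((480,640),bool))
    b=(P[:,0]>.39)&(P[:,0]<.62)&(P[:,1]>-.13)&(P[:,1]<.13)
    L=P[b&(abs(P[:,2]-.088)<.004)]; T=P[b&(P[:,2]>.118)&(P[:,2]<.14)]
    r=cv2.minAreaRect(L[:,:2].astype(np.float32)); print(n,r,"z",np.median(L[:,2]))
    (x,y),rad=cv2.minEnclosingCircle(T[:,:2].astype(np.float32)); print("knob",x,y,rad,np.median(T,0),len(T), np.percentile(T,[3,97],axis=0))
a=np.load("scene.npz")["im"];b=np.load("side.npz")["im"]
cv2.imwrite("pics/ab.png",np.vstack([a[100:400,100:500],b[100:400,150:550]]))
E
```

```text
scene ((0.5067394375801086, 0.0014590546488761902), (0.21265937387943268, 0.17316634953022003), 75.2726058959961) z 0.08824154497266434
knob 0.47620150446891785 0.012083793990314007 0.02059212699532509 [0.47879636 0.01294014 0.1246262 ] 212 [[ 0.46156129 -0.00396162  0.11965194]
 [ 0.4936253   0.02728765  0.12909832]]
side ((0.5081724524497986, 0.022827379405498505), (0.2560543715953827, 0.17311036586761475), 75.6611328125) z 0.0885115209368881
knob 0.472090482711792 0.008525833487510681 0.019423887133598328 [0.46968209 0.00622009 0.12543316] 197 [[ 0.45557257 -0.00809964  0.11989625]
 [ 0.48756794  0.02448934  0.12876453]]
```

View pics/ab.png

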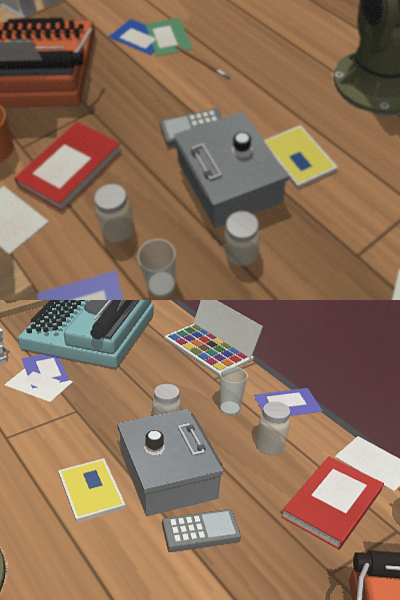

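```bash
cat >> h.py <<'E'
def down(yaw): # tool y at angle yaw in world xy, z down
    y=np.array([np.cos(yaw),np.sin(yaw),0]); z=np.array([0,0,-1.]); return np.array([np.cross(y,z),y,z]).T
E
python3 - <<'E'
from h import *
k=np.array([.475,.0095])
for d in range(-180,180,20):
    r=[]
    for z in (.30,.094):
        q=ctrl.ik([*k,z],R2q(down(np.radians(d)))); r.append(None if q is None else np.round(q,2).tolist())
    print(d,r)
E
```

```text
-180 [[-0.87, 0.39, 1.15, 1.77, -0.38, 1.23, -2.75], [0.29, 0.49, -0.52, 2.06, 0.38, 0.68, 2.67]]
-160 [[-0.87, 0.39, 1.15, 1.77, -0.38, 1.23, -2.4], [-0.75, 0.74, 1.15, 2.08, -0.88, 0.93, -1.9]]
-140 [[-0.87, 0.39, 1.15, 1.77, -0.38, 1.23, -2.06], [-0.75, 0.74, 1.15, 2.08, -0.88, 0.93, -1.55]]
-120 [[-0.87, 0.39, 1.15, 1.77, -0.38, 1.23, -1.71], [-0.67, 0.64, 0.95, 2.08, -0.74, 0.81, -1.36]]
-100 [[-0.59, 0.26, 0.68, 1.76, -0.18, 1.18, -1.6], [-0.44, 0.51, 0.54, 2.07, -0.41, 0.66, -1.37]]
-80 [[-0.51, 0.25, 0.57, 1.76, -0.14, 1.17, -1.3], [-0.39, 0.49, 0.46, 2.07, -0.36, 0.65, -1.09]]
-60 [[-0.46, 0.24, 0.5, 1.76, -0.12, 1.17, -0.97], [-0.36, 0.48, 0.41, 2.07, -0.32, 0.64, -0.78]]
-40 [[-0.43, 0.23, 0.47, 1.76, -0.11, 1.17, -0.63], [-0.32, 0.48, 0.35, 2.07, -0.27, 0.64, -0.48]]
-20 [[-0.4, 0.23, 0.42, 1.76, -0.1, 1.17, -0.3], [-0.27, 0.47, 0.29, 2.07, -0.22, 0.63, -0.19]]
0 [[-0.35, 0.23, 0.36, 1.76, -0.09, 1.17, 0.03], [-0.23, 0.46, 0.22, 2.07, -0.17, 0.63, 0.11]]
20 [[-0.31, 0.22, 0.31, 1.76, -0.07, 1.17, 0.37], [-0.18, 0.46, 0.16, 2.07, -0.12, 0.62, 0.4]]
40 [[-0.27, 0.22, 0.26, 1.76, -0.06, 1.17, 0.7], [-0.13, 0.45, 0.08, 2.07, -0.06, 0.62, 0.69]]
60 [[-0.24, 0.22, 0.21, 1.76, -0.05, 1.17, 1.03], [-0.07, 0.45, 0.0, 2.07, -0.0, 0.62, 0.98]]
80 [[-0.2, 0.22, 0.16, 1.76, -0.04, 1.17, 1.37], [-0.02, 0.45, -0.07, 2.07, 0.06, 0.62, 1.26]]
100 [[-0.16, 0.22, 0.12, 1.76, -0.03, 1.17, 1.71], [0.03, 0.45, -0.15, 2.07, 0.11, 0.63, 1.56]]
120 [[-0.1, 0.21, 0.04, 1.76, -0.01, 1.17, 2.03], [0.08, 0.46, -0.22, 2.07, 0.16, 0.63, 1.85]]
140 [[-0.01, 0.21, -0.07, 1.76, 0.02, 1.17, 2.35], [0.14, 0.46, -0.3, 2.07, 0.22, 0.64, 2.14]]
160 [[0.05, 0.22, -0.15, 1.76, 0.03, 1.17, 2.68], [0.22, 0.47, -0.42, 2.07, 0.31, 0.66, 2.39]]
```

```bash
cat >> h.py <<'E'
def lidfit(tag):
    c=cam("wrist"); im,dep=vision.grab_frame("wrist")
    P=cloud(c,dep,np.ones((480,640),bool))
    b=(P[:,0]>.37)&(P[:,0]<.64)&(P[:,1]>-.15)&(P[:,1]<.15)
    L=P[b&(abs(P[:,2]-.088)<.004)]; T=P[b&(P[:,2]>.119)&(P[:,2]<.14)]
    print(cv2.minAreaRect(L[:,:2].astype(np.float32)),np.median(L[:,2]),len(L))
    r=cv2.minEnclosingCircle(T[:,:2].astype(np.float32)); print(r,np.median(T,0),np.percentile(T,[2,98],axis=0),len(T))
    cv2.imwrite("pics/%s.png"%tag,im); return r
E
python3 - <<'E'
from h import *
ctrl.movep([.40,.03,.32],R2q(down(np.radians(140)))); print(get_state()["time"])
lidfit("w1")
ctrl.movep([.475,.0095,.26],R2q(down(np.radians(140)))); print(get_state()["time"])
lidfit("w2"); s=get_state(); print(s["time"],s["contact_force"],s["wrist_torque"],s["qpos"])
E
```

```text
3.2667
((0.5106645226478577, 0.03284493833780289), (0.272132009267807, 0.17215248942375183), 75.33867645263672) 0.08673855317280178 22217
((0.47174644470214844, 0.010018324479460716), 0.01889248564839363) [0.47026322 0.00951253 0.12396042] [[ 0.45486389 -0.0064009   0.11996393]
 [ 0.4874794   0.02604005  0.12573803]] 908
3.7917
((0.5118086934089661, 0.0350775420665741), (0.27687013149261475, 0.17215277254581451), 75.21858215332031) 0.08684692386074822 33902
((0.472194641828537, 0.009969467297196388), 0.018897701054811478) [0.47124958 0.00907404 0.12415476] [[ 0.45546672 -0.00677403  0.12024888]
 [ 0.48785664  0.02578558  0.12579045]] 1389
3.8417 [-0.48667659  0.42343502  0.70364025] [ 0.02097897  0.01294509 -0.01838263] [-0.10076579  0.24626638  0.03656639  1.83214819 -0.01042942  1.0644967
  2.3837354 ]
```

View pics/w1.png

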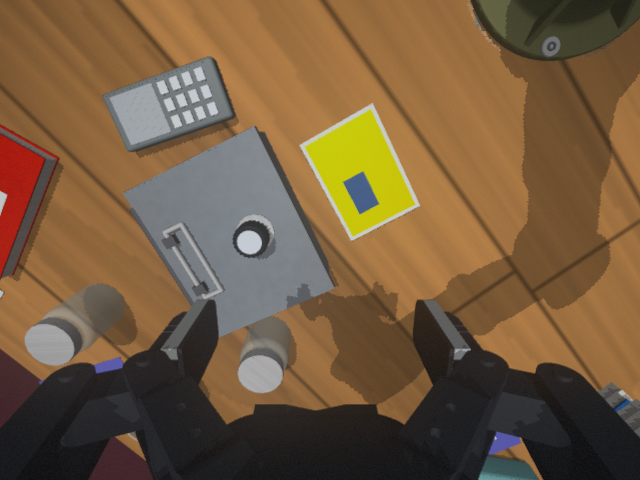

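The wrist view shows the knob at about pixel (253, 237) on the lid, the bail at (195, 260), the cards at (360, 170) and jar_a at (260, 365). Two views agree on the knob at (0.472, 0.010). I'll grasp it there and take a first small turn to learn the torque signs and the timing.

```bash
python3 - <<'E'
from h import *
k=[.4725,.0097]
ctrl.movel([*k,.094],max_speed=.12)
s=get_state(); print(s["time"],s["contact_force"],s["wrist_torque"],s["qpos"])
ctrl.close_gripper(35); s=get_state(); print(s["time"],s["width"],s["gripper_force"],s["contact_force"],s["wrist_torque"])
q=np.array(s["qpos"])
for i in range(6):
    q[6]-=.04; ctrl.set_joints(q); s=get_state()
    print(round(s["time"],2),np.round(s["qpos"][6],3),np.round(s["wrist_torque"],3),np.round(s["contact_force"],1),np.round(s["tau"][6],3))
E
```

```text
5.375 [ 0.62510531 -0.13963389 -0.25673099] [-0.04522745 -0.04453017 -0.0164234 ] [-0.09061203  0.44836318  0.02588182  2.07475726 -0.01936828  0.61758853
  2.39192005]
5.8833 0.03505843496523502 34.69253361225128 [ 0.50135569 -2.77869476  3.89131748] [-0.43322533 -0.12307788  0.03935593]
6.13 2.353 [-0.08   0.045 -0.1  ] [-0.  -0.5  3.3] -0.136
6.38 2.313 [-0.08   0.1   -0.103] [-0.4 -1.5  4.4] -0.102
6.63 2.274 [-0.064  0.13  -0.082] [ 0.  -0.8  4.5] -0.118
6.88 2.234 [ 0.06   0.188 -0.108] [-0.8 -0.   4.6] -0.108
7.13 2.194 [ 0.083  0.224 -0.098] [-0.5  0.7  5.1] -0.109
7.38 2.154 [ 0.126  0.289 -0.048] [-1.1  0.4  4.8] -0.061
```

```bash
python3 - <<'E'
from h import *
s=get_state(); q=np.array(s["qpos"]); q[6]=2.153
log=[];dip=0
for i in range(75):
    r=log[-1][1] if log else .1
    q[6]-=.02 if r<.05 else .035
    ctrl.set_joints(q); s=get_state()
    res=(-s["wrist_torque"][2]-s["tau"][6])/2
    log.append((s["qpos"][6],res)); print(round(s["time"],2),np.round(s["qpos"][6],3),round(-s["wrist_torque"][2],3),round(-s["tau"][6],3))
    if res<-.02: dip+=1
    if dip>=2 and res>.06: print("MIDDLE");break
    if res>.17: print("HIGH");break
print(s["contact_force"],s["wrist_torque"])
E
```

```text
7.63 2.12 0.12 0.066
7.88 2.084 0.215 0.036
8.13 2.049 0.171 0.028
8.38 2.014 0.222 -0.052
8.63 1.979 0.201 -0.022
8.88 1.944 0.331 -0.086
9.13 1.91 0.047 0.107
9.38 1.875 -0.096 0.301
9.63 1.839 -0.155 0.282
9.88 1.804 -0.125 0.227
10.13 1.769 -0.047 0.163
10.38 1.734 0.016 0.131
10.63 1.699 0.031 0.101
10.88 1.664 0.012 0.091
11.13 1.629 0.104 0.053
11.38 1.594 0.089 0.066
11.63 1.559 0.057 0.049
11.88 1.524 0.07 0.064
12.13 1.489 0.089 0.044
12.38 1.454 0.012 0.046
12.63 1.434 0.07 0.021
12.88 1.414 -0.048 0.025
13.13 1.394 0.033 0.013
13.38 1.374 0.08 0.013
13.63 1.354 0.027 0.02
13.88 1.334 0.066 0.026
14.13 1.314 0.037 0.019
14.38 1.294 0.096 0.01
14.63 1.259 0.064 0.052
14.88 1.224 0.056 0.05
15.13 1.189 0.066 0.046
15.38 1.154 0.042 0.06
15.63 1.119 0.063 0.043
15.88 1.084 0.098 0.049
16.13 1.049 0.08 0.055
16.38 1.014 0.102 0.032
16.63 0.98 -0.704 0.829
16.88 0.944 -0.382 0.585
17.13 0.91 -0.794 0.951
17.38 0.874 -0.705 0.812
17.63 0.839 -0.386 0.499
17.88 0.805 -0.803 0.908
18.13 0.77 -0.491 0.644
18.38 0.735 -0.963 1.044
18.63 0.715 -0.849 0.915
18.88 0.695 -0.837 0.922
19.13 0.675 -0.829 0.834
19.38 0.655 -0.802 0.839
19.63 0.634 -0.709 0.745
19.88 0.614 -0.651 0.743
20.13 0.594 -0.558 0.644
20.38 0.574 -0.599 0.655
20.63 0.554 -0.506 0.571
20.88 0.534 -0.538 0.572
21.13 0.514 -0.46 0.485
21.38 0.495 -0.927 1.027
21.63 0.474 -0.329 0.43
21.88 0.439 -0.693 0.79
22.13 0.42 -0.649 0.721
22.38 0.399 -0.06 0.122
22.63 0.379 -0.574 0.666
22.88 0.359 -0.494 0.578
23.13 0.339 -0.537 0.574
23.38 0.319 -0.499 0.58
23.63 0.299 -0.425 0.501
23.88 0.28 -0.972 1.04
24.13 0.26 -0.958 1.045
24.38 0.24 -0.963 0.978
24.63 0.22 -0.947 0.982
24.88 0.199 -0.887 0.908
25.13 0.178 -0.283 0.363
25.38 0.159 -0.773 0.886
25.63 0.124 -0.527 0.68
25.88 0.089 -0.367 0.513
26.13 0.054 -0.74 0.923
[ 4.25030716  3.82649311 -0.80105163] [ 0.65590783 -0.83501327  0.74016441]
```

I averaged two torques with opposite signs, so the stop test missed the notch. The log shows it in joint 7's torque: a dip to -0.09, then a jump to 0.30, with the middle near q7 = 1.925. The end stop came at about 1.0, 0.9 past the notch as stated, and after that the pads slipped. The knob may be turned back, so I'll reverse about 0.9 rad and feel for the mirrored dip and jump in tau[6] alone.

```bash
python3 - <<'E'
from h import *
s=get_state(); q=np.array(s["qpos"]); q[6]=.054
t=[]; 
for a in (.3,.55,.63):
    q[6]=.054+a; ctrl.set_joints(q); s=get_state(); print(round(s["time"],2),np.round(s["qpos"][6],3),round(s["tau"][6],3),round(s["wrist_torque"][2],3))
dip=0;prev=9
for i in range(22):
    q[6]+=.025
    ctrl.set_joints(q); s=get_state(); r=s["tau"][6]
    print(round(s["time"],2),np.round(s["qpos"][6],3),round(r,3),round(s["wrist_torque"][2],3))
    if r<-.02: dip+=1
    if dip>=1 and r>.06: print("MIDDLE");break
    if q[6]>1.15: break
print(s["contact_force"],s["wrist_torque"],s["tcp_pos"],s["width"])
E
```

```text
26.52 0.35 0.415 0.092
26.88 0.598 0.445 0.069
27.12 0.679 0.186 0.066
27.38 0.704 0.006 0.105
27.62 0.729 0.03 0.02
27.88 0.754 0.031 0.031
28.12 0.779 0.019 0.148
28.38 0.804 -0.027 0.114
28.62 0.829 -0.055 0.096
28.88 0.854 -0.081 0.154
29.12 0.879 -0.087 0.187
29.38 0.904 -0.119 0.199
29.62 0.929 -0.15 0.224
29.88 0.954 -0.16 0.217
30.12 0.979 -0.054 0.205
30.38 1.004 0.205 -0.183
MIDDLE
[ 3.88289263  3.88829949 -2.18947691] [ 0.75500495 -0.80007325 -0.18286899] [0.47385496 0.00972677 0.09461203] 0.035118833509968646
```

```bash
cat >> h.py <<'E'
YAW=np.radians(-14.7); ax=np.array([-np.sin(YAW),np.cos(YAW),0]); fx=np.array([np.cos(YAW),np.sin(YAW),0])
K0=np.array([.4730,.0097,0]); H=K0+.110*fx; H[2]=.085
def onlid(d,h,th,tilt=None,yaw=YAW+np.pi/2):
    "TCP at distance d in front of hinge, h above hinge plane on lid opened th; tool tilted by tilt"
    A=Rn.from_rotvec(ax*th).as_matrix(); B=Rn.from_rotvec(ax*(th if tilt is None else tilt)).as_matrix()
    return H+A@(-d*fx+np.array([0,0,h])), B@down(yaw)
E
python3 - <<'E'
from h import *
s=get_state(); q=np.array(s["qpos"]); q[6]=.985; ctrl.set_joints(q); print(get_state()["tau"][6])
ctrl.ungrasp(); s=get_state(); print(s["time"],s["contact_force"],s["wrist_torque"],s["qpos"])
for th in np.arange(0,1.75,.15):
    o=[]
    for tf in (1,.75,.5,.3,0):
        # grip point fixed on knob, tool tilted tf*th
        g,R=onlid(.110,.027,th,tf*th); p=g+R[:,2]*.0187
        o.append(ctrl.ik(p,R2q(R)) is not None)
    print(round(th,2),o)
E
```

```text
-0.14387823175638914
31.175 [-0.17911764 -0.54601366 -0.15976821] [-0.0112534   0.01425697  0.02579381] [-0.09036856  0.4486167   0.02612016  2.0739553  -0.01950087  0.61664162
  0.98490658]
0.0 [True, True, True, True, True]
0.15 [True, True, True, True, True]
0.3 [True, True, True, True, True]
0.45 [True, True, True, True, True]
0.6 [True, True, True, True, True]
0.75 [True, True, True, True, True]
0.9 [True, True, True, True, True]
1.05 [False, True, True, True, True]
1.2 [False, False, True, True, True]
1.35 [False, False, True, True, True]
1.5 [False, False, True, True, True]
1.65 [False, False, False, True, True]
```

```bash
python3 - <<'E'
from h import *
p,R=onlid(.110,.009,0); ctrl.movep(p,R2q(R)); ctrl.close_gripper(50)
s=get_state(); print(s["time"],s["tcp_pos"],s["width"],s["contact_force"])
f0=np.array(s["contact_force"])
for th in (.015,.03,.045,.06,.09,.13,.17,.22):
    p,R=onlid(.110,.009,th); ctrl.movep(p,R2q(R)); s=get_state(); f=np.array(s["contact_force"])
    print(th,round(s["time"],2),np.round(f,1),np.round(s["wrist_torque"],2),round(s["width"],4))
    if np.linalg.norm(f-f0)>17:
        print("STOP"); p,R=onlid(.110,.009,0); ctrl.movep(p,R2q(R)); break
im,_=vision.grab_frame("side"); cv2.imwrite("pics/s1.png",im[150:400,180:480])
E
```

```text
32.0083 [0.47307639 0.01007502 0.09424788] 0.03474872281685091 [0.33502526 1.39369989 4.81960794]
0.015 32.26 [-0.9  2.6  0.3] [ 0.52  0.05 -0.04] 0.0347
0.03 32.51 [ 0.5  3.5 -1. ] [ 0.61 -0.06 -0.11] 0.0346
0.045 32.76 [-0.2  4.1 -0.8] [ 0.87 -0.13 -0.03] 0.0347
0.06 33.01 [-0.5  4.1 -0.4] [ 1.   -0.1  -0.12] 0.0348
0.09 33.26 [-0.9  5.5  1.6] [ 1.02 -0.03 -0.04] 0.0345
0.13 33.51 [-0.9  5.5  2. ] [ 1.   -0.07 -0.04] 0.0347
0.17 33.76 [-0.4  5.4  1.8] [ 0.99 -0.05 -0.12] 0.0348
0.22 34.01 [-0.4  4.2  2.1] [ 0.89 -0.05 -0.09] 0.0342
```

View pics/s1.png

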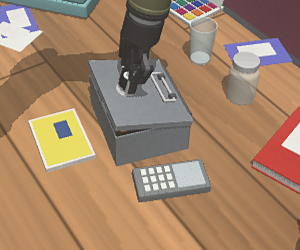

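The lid's front edge shows a clear gap at about (150, 128), and the forces stay low, so the catch is free. Next I'll swing it back while holding the knob, letting the knob pivot in the pads for the later part.

```bash
python3 - <<'E'
from h import *
for th in np.r_[np.arange(.3,1.6,.1),1.62]:
    s=get_state(); q0=np.array(s["qpos"])
    tm=min(th,.8) if th<1.2 else .8-.5*(th-1.2)
    for dt in (0,.08,.16):
        g,R=onlid(.110,.0277,th,tm-dt); p=g+R[:,2]*.0187; q=ctrl.ik(p,R2q(R))
        if q is not None and np.abs(np.array(q)-q0).max()<.45: break
    else: print("no ik",th,q); break
    ctrl.set_joints(q); s=get_state(); f=np.array(s["contact_force"])
    print(round(th,2),round(tm-dt,2),round(s["time"],2),np.round(f,1),np.round(s["wrist_torque"],2),round(s["width"],4),round(np.abs(np.array(q)-q0).max(),2))
    if np.linalg.norm(f)>30: print("STOP");break
im,_=vision.grab_frame("side"); cv2.imwrite("pics/s2.png",im[100:400,180:560])
E
```

```text
0.3 0.3 34.31 [-1.3  4.4  2.7] [ 0.91 -0.03 -0.29] 0.0345 0.12
0.4 0.4 34.58 [-0.7  5.   3.8] [ 0.87 -0.02 -0.35] 0.0343 0.15
0.5 0.5 34.84 [-1.8  5.4  3.9] [ 0.79  0.   -0.36] 0.0345 0.14
0.6 0.6 35.1 [-1.2  4.6  3.1] [ 0.76  0.02 -0.5 ] 0.0346 0.14
0.7 0.7 35.36 [-4.1  5.3  2.9] [ 0.75  0.08 -0.55] 0.0344 0.13
0.8 0.8 35.62 [-4.6  5.2  3.1] [ 0.68  0.21 -0.64] 0.0344 0.13
0.9 0.8 35.87 [-2.2  4.8  2. ] [ 0.67  0.2  -0.55] 0.0345 0.04
1.0 0.8 36.12 [-1.7  5.7  1.8] [ 0.75  0.3  -0.54] 0.0348 0.04
1.1 0.8 36.37 [-1.   4.2  3. ] [ 0.62  0.14 -0.64] 0.0347 0.05
1.2 0.8 36.62 [-0.4  4.9  1.8] [ 0.67  0.02 -0.6 ] 0.0346 0.05
1.3 0.75 36.87 [ 1.4  5.2 -2.1] [ 0.41 -0.8  -0.75] 0.0347 0.03
1.4 0.7 37.12 [-0.1  5.6 -5.7] [ 0.44 -0.9  -0.71] 0.0346 0.03
1.5 0.65 37.37 [ 0.5  5.3 -7.7] [ 0.32 -1.2  -0.58] 0.034 0.03
1.62 0.59 37.62 [-0.7  5.4 -9.8] [ 0.47 -1.4  -0.61] 0.0342 0.05
```

View pics/s2.png

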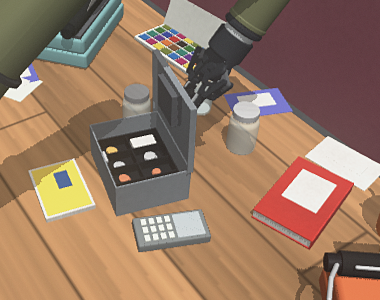

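The lid stands upright with its inside showing at about (170, 90) in the crop, the box is open, and the bystanders have not moved. Now I'll release and retract.

```bash
python3 - <<'E'
from h import *
ctrl.ungrasp(); s=get_state(); print(s["time"],s["contact_force"])
R=q2R(s["eef_rot"]); p=np.array(s["tcp_pos"])
for d in (.14,.11,.08):
    try: ctrl.movel(p-R[:,2]*d,max_speed=.1); break
    except ctrl.Unreachable: print("unr",d)
s=get_state(); print(s["time"],s["contact_force"],s["tcp_pos"])
for n in ("side","scene"):
    c=cam(n); im,dep=vision.grab_frame(n)
    P=cloud(c,dep,np.ones((480,640),bool)); D=P-H; a=D@fx; b=D@ax
    m=(abs(b)<.095)&(abs(a)<.08)&(D[:,2]>.03)&(D[:,2]<.158)
    for z0 in (.04,.08,.12,.15):
        k=m&(abs(D[:,2]-z0)<.008); print(n,z0,k.sum(),np.round(np.percentile(a[k],[10,50,90]),3) if k.any() else "")
    cv2.imwrite("pics/f_%s.png"%n,im[100:400,150:550])
a=cv2.imread("pics/f_side.png");b=cv2.imread("pics/f_scene.png");cv2.imwrite("pics/f.png",np.hstack([a,b]))
E
```

```text
38.2167 [-0.4040579   0.60624427 -0.11418082]
unr 0.14
unr 0.11
unr 0.08
38.2167 [-0.4040579   0.60624427 -0.11418082] [ 0.60138532 -0.02420777  0.17816694]
side 0.04 76 [-0.003 -0.002 -0.001]
side 0.08 177 [-0.026 -0.019 -0.003]
side 0.12 478 [-0.027  0.024  0.042]
side 0.15 609 [-0.026  0.044  0.068]
scene 0.04 197 [0.003 0.004 0.011]
scene 0.08 169 [0.002 0.003 0.003]
scene 0.12 546 [0.001 0.017 0.039]
scene 0.15 475 [-0.021  0.     0.065]
```

View pics/f.png

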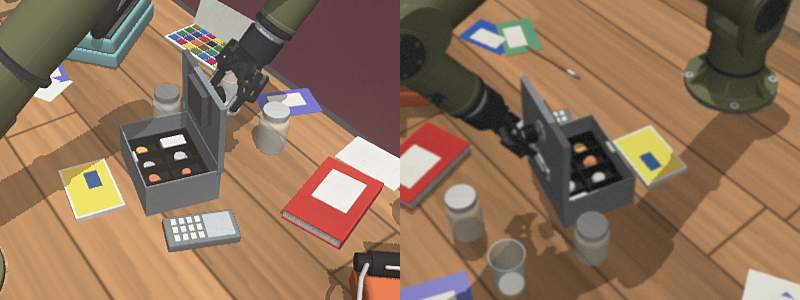

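The lid stands near 1.55 rad, which leaves too little margin. I'll regrip, ease it about 12 mm further back, then release and retreat along a direction the arm can reach. The open fingers straddle the knob.

```bash
python3 - <<'E'
from h import *
ctrl.close_gripper(40); s=get_state(); p=np.array(s["tcp_pos"]); R=q2R(s["eef_rot"])
print(s["time"],s["contact_force"],np.round(s["qpos"],2))
for i in range(1,5):
    done=False
    for t in (0,-.05,-.1,-.2):
        Ri=Rn.from_rotvec(ax*t).as_matrix()@R; pi=p-R[:,2]*.0187+Ri[:,2]*.0187+fx*.0035*i-np.array([0,0,.0003*i])
        q=ctrl.ik(pi,R2q(Ri))
        if q is not None and np.abs(np.array(q)-get_state()["qpos"]).max()<.4: ctrl.set_joints(q); done=True; break
    s=get_state(); f=np.array(s["contact_force"]); print(i,t,done,round(s["time"],2),np.round(f,1),np.round(s["tcp_pos"],3))
    if not done or np.linalg.norm(f)>20: break
ctrl.ungrasp(); s=get_state(); p=np.array(s["tcp_pos"]); R=q2R(s["eef_rot"])
for n,v in (("tool",-R[:,2]),("half",.5*fx+[0,0,.87]),("up",.15*fx+[0,0,1])):
    for t in (0,-.2,-.4):
        Ri=Rn.from_rotvec(ax*t).as_matrix()@R
        for d in (.03,.06,.10,.15,.2):
            q=ctrl.ik(p+v*d,R2q(Ri)); print(n,t,d,None if q is None else np.round(q,2).tolist()) if d in(.06,.2) else 0
print(get_state()["time"],get_state()["qpos"])
E
```

```text
38.8417 [ 0.53752563 -0.17163991  0.85084325] [ 0.1   0.87 -0.1   1.07 -0.06  1.78  1.34]
1 0 True 39.09 [-3.7  1.4 -1.4] [ 0.604 -0.025  0.178]
2 0 True 39.34 [-5.7  0.6 -5.5] [ 0.607 -0.025  0.177]
3 0 True 39.59 [-6.5  2.5 -7. ] [ 0.611 -0.026  0.176]
4 0 True 39.84 [-7.7  2.9 -8.7] [ 0.614 -0.027  0.175]
tool 0 0.06 None
tool 0 0.2 None
tool -0.2 0.06 [0.1, 0.79, -0.09, 1.02, -0.03, 1.71, 1.34]
tool -0.2 0.2 None
tool -0.4 0.06 [0.08, 0.66, -0.08, 1.24, 0.0, 1.43, 1.33]
tool -0.4 0.2 [0.08, 0.79, -0.07, 0.65, 0.01, 1.88, 1.34]
half 0 0.06 None
half 0 0.2 None
half -0.2 0.06 [0.1, 0.78, -0.09, 1.03, -0.03, 1.71, 1.34]
half -0.2 0.2 None
half -0.4 0.06 [0.08, 0.65, -0.08, 1.25, 0.0, 1.43, 1.33]
half -0.4 0.2 [0.08, 0.77, -0.07, 0.69, 0.01, 1.87, 1.34]
up 0 0.06 [0.1, 0.88, -0.1, 0.89, -0.06, 1.95, 1.33]
up 0 0.2 None
up -0.2 0.06 [0.09, 0.74, -0.09, 1.1, -0.03, 1.68, 1.33]
up -0.2 0.2 None
up -0.4 0.06 [0.08, 0.61, -0.08, 1.3, -0.0, 1.41, 1.32]
up -0.4 0.2 [0.07, 0.61, -0.08, 0.94, -0.0, 1.78, 1.32]
40.3917 [ 0.10573     0.89798699 -0.09834673  1.01474801 -0.05476127  1.80572916
  1.33896709]
```

```bash
python3 - <<'E'
from h import *
s=get_state(); p=np.array(s["tcp_pos"]); R=q2R(s["eef_rot"]); v=.6*fx+np.array([0,0,.8])
for d,t in ((.015,-.06),(.03,-.12),(.045,-.17),(.06,-.22),(.08,-.28),(.1,-.33),(.13,-.38),(.16,-.4)):
    Ri=Rn.from_rotvec(ax*t).as_matrix()@R; q=ctrl.ik(p+v*d,R2q(Ri))
    if q is None: q=ctrl.ik(p+v*d,R2q(Rn.from_rotvec(ax*(t-.06)).as_matrix()@R))
    if q is None or np.abs(np.array(q)-get_state()["qpos"]).max()>.5: print("no",d); continue
    ctrl.set_joints(q); s=get_state(); f=np.array(s["contact_force"]); print(d,round(s["time"],2),np.round(f,1))
    if np.linalg.norm(f)>6: break
for n in ("side","scene"):
    c=cam(n); im,dep=vision.grab_frame(n)
    P=cloud(c,dep,np.ones((480,640),bool)); D=P-H; a=D@fx; b=D@ax
    for z0 in (.03,.06,.09,.12,.15):
        k=(abs(b)>.045)&(abs(b)<.095)&(abs(a)<.04)&(abs(D[:,2]-z0)<.008); print(n,z0,k.sum(),np.round(np.percentile(a[k],[10,50,90]),3) if k.any() else "")
    cv2.imwrite("pics/g_%s.png"%n,im[100:400,150:550])
a=cv2.imread("pics/g_side.png");b=cv2.imread("pics/g_scene.png");cv2.imwrite("pics/g.png",np.hstack([a,b]))
E
```

```text
0.015 40.64 [-1.  -0.2  0.6]
0.03 40.89 [-0.4  0.2 -0.4]
0.045 41.14 [-0.9  0.2  0.3]
0.06 41.39 [-0.2 -0.9  0. ]
0.08 41.64 [-0.8  0.2 -0.1]
0.1 41.89 [-0.5 -0.3 -0.9]
0.13 42.14 [-0.1  0.7 -0.3]
0.16 42.39 [ 0.2 -1.1 -0.3]
side 0.03 103 [0.001 0.002 0.003]
side 0.06 69 [0.003 0.004 0.005]
side 0.09 67 [0.005 0.006 0.007]
side 0.12 86 [0.007 0.009 0.01 ]
side 0.15 31 [0.01  0.01  0.011]
scene 0.03 51 [0.008 0.008 0.014]
scene 0.06 56 [0.009 0.01  0.011]
scene 0.09 69 [0.012 0.012 0.013]
scene 0.12 83 [0.014 0.015 0.015]
scene 0.15 87 [0.016 0.017 0.017]
```

View pics/g.png

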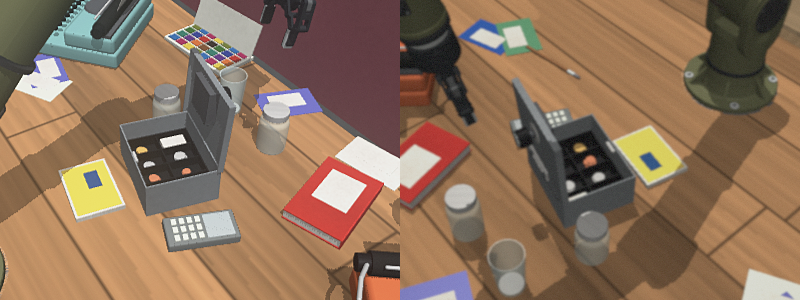

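The lid now slopes 0.07 to 0.08 rad past upright in both views, about 1.645 rad. The gripper is clear above it, and the bystanders are in place.

```bash
python3 -c "
from h import *
ctrl.pause(.5); print(ticket.close_job(), get_state()['time'])"
```

```text
the job is handed in; nothing more can be done
the job is handed in; nothing more can be done
```

The cash box is open and the job is handed in: the lid stands back at about 1.65 rad, the gripper is clear of it, and nothing else on the table looked moved; on the first turn I overran the notch to the end stop and had to turn the knob back to find it.

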